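Bar-clamp a foam pipe-support block to its plywood plate

ROBOT

A 6-joint arm with a two-finger parallel gripper is mounted at the origin on the work surface. World frame = base frame: x ahead of the robot, y to its left, z up, the work surface at z = 0. Lengths are in m, angles in rad, forces in N, time in s.
With the tool pointing down it reaches from about 0.35 to 0.85 m from the base axis. Payload 8.1 kg.
Tool frame: the origin (TCP) lies midway between the tips of the shut fingers; the grasp point (between the pads) lies 19 mm behind it; z points along the fingers, y is the line along which they close (so a half turn about z gives the same grasp; the last joint's range is limited). The gripper opens to 85 mm and grips with 20 to 120 N. Pads are 22 mm wide; open, the fingers measure 114 mm over their backs; the gripper's body (76 mm by 85 mm) begins 54 mm behind the grasp point. The pads swing forward as they close: fully open they stand 13 mm farther back than shut.
Start: joints at [-1.28, 0.13, 1.488, -0, 1.523, -0.085], TCP at [0.22, -0.558, 0.231] pointing down, gripper open.
Joint ranges: [-2.96, 2.96], [-0.89, 2.26], [0.02, 2.5], [-1.34, 4.48], [0, 2.73], [-2.66, 2.66]. Speed limits (rad/s): [2.39, 2.39, 2.79, 3.14, 3.14, 3.14].

INTERFACE

Orientations are given as a rotation vector (axis times angle).
In Python, from plant import ctrl gives the robot as it stands. Calls block until the motion is done:
- ctrl.move_ptp(position, orientation): joint-space move of the TCP to a pose.
- ctrl.move_straight(position, vel=0.15, orientation=None, stop_force=None): straight line of the TCP; orientation=None keeps the orientation; vel is the mean speed in m/s. With stop_force (N) it stops when the force on the tool has changed by that much, and returns True; else False.
- ctrl.set_joints(angles): joint-space move.
- ctrl.gripper_to(opening): opening from 0.0 (shut) to 1.0 (fully open); the grip force is fixed at half the most; returns when the fingers have stopped.
- ctrl.pause(seconds).
- ctrl.inverse_kinematics(position, orientation): joint angles nearest the present ones, or None.
- ctrl.read_camera(name): name is "scene" or "side" or "wrist"; returns a dict with "pixels" (400x640x3 uint8, red, green, blue), "fov_y" (degrees; the focal length in pixels is half the picture's height over the tangent of half this angle, whatever the lens; pixels are square), "cx", "cy" (the principal point, pixels), "eye" and "orientation" of the camera in the world. Camera axes: x right, y down, z forward; pixel columns grow to the right and rows downward; lengths in m; the calibration is good to about 2 mm. A picture is of the moment at which its call begins. There is no depth.
A pose or a line that the arm cannot do raises ctrl.PlanningError and nothing moves.
- ctrl.sign_off(): hands the job in; it is judged then, once.
Trained networks look in the newest picture that a camera, given by its name, has taken for a name from the list of things; names that differ only in an ending like _2 or _b are one class to them, and where a whole thing is asked for, a point or a joint stands for the part that bears it (a point fixed in the world has none). Each returns a list of dicts, best first, with "conf" (0 to 1); they miss things now and then, are a little off and sometimes report something else, mostly with a low value. They report only what shows in the picture. A call takes as long as a camera call. They do not tell look-alikes from the thing itself.
- ctrl.regions_of(thing, camera): "mask" (400x640 bool, what is visible of it).
- ctrl.pinpoint(thing, camera): "xyz" ([x, y, z] in m, in the coordinates of the camera as it stood for that picture, good to about 4 mm: a listed point, or the origin of a listed thing).
Readings, each from a call of its own:
- ctrl.get_time(): time.
- ctrl.get_joint_positions(): joint angles.
- ctrl.get_joint_vel(): joint speeds.
- ctrl.get_joint_efforts(): joint torques, N m.
- ctrl.get_eef_pos(): TCP position.
- ctrl.get_eef_rot(): TCP orientation.
- ctrl.get_wrist_force(): force on the tool from outside, world axes, zero at the start.
- ctrl.get_torque(): the same for the moment, N m.
- ctrl.get_grip_width(): opening from 0.0 (shut) to 1.0 (fully open).
- ctrl.get_grip_force(): force on a finger pad.
Only numpy, scipy, OpenCV 4.12 (cv2) and the standard library are available. Lean on these libraries where they do the work, as an engineer would, in place of code of your own. Each camera call takes 0.05 s, during which the arm holds its last target. There are 200 camera calls.

TASK

Take the pink foam pipe-support block and stand it on the clamp board, flat back against the upright plywood plate and pipe channel towards the sliding jaw, and let go of it. Then pump the orange trigger of the bar clamp - moving the jaw with the trigger only, never pushing the bar or jaw - until the sprung jaw pad grips the block snugly without crushing the foam. Finish with the trigger still squeezed in your hand and the jaw pressing on the block; do not let go, and leave everything else where it is.

Things in the scene. Friction and masses are not known exactly. Their poses are not given: they have to be found in the camera images.
- jig: Plywood board 280 x 380 x 18 mm, fixed, with a one-hand bar clamp strapped on its side. Origin: centre of its underside; board top z = 18; offsets below are in this frame, mm. Clamp bar (20 wide) along y at x = 0, height 50; black housing x -31 to 19, y -42 to 20, top 71. Handle and trigger point to -x, jaws to +x (to x 125, tops below 70). The sliding jaw is on the +y side and closes to -y.
- plate_face (a point): Centre of the front face of the upright plywood plate (80 along x, 12 thick, 60 high, fixed on the board against the fixed jaw), at (85, 38, 48) in the jig frame; the face looks to +y. The block's flat back goes against it.
- pad_face (a point): Centre of the face of the sliding jaw's orange sprung pad (56 along x, 40 high; x = 85, height 50 in the jig frame), looking to -y at the plate. It starts 65 to 90 mm from the plate face, so past the 40 mm block 25 to 50 mm are left. Each full squeeze of the trigger brings it about 8 mm nearer; when the trigger is let go a friction brake holds it there (slip under 2 mm).
- pad (a joint): How far the jaw pad is pushed in on its springs, m: 0 = not pressing, 0.016 = bottomed (then the force shoots up and crushes the foam). 2.5 N per mm. A snug grip is about 4 to 14 mm with the trigger held squeezed; once it presses, a full squeeze adds 4 to 8 mm.
- bar (a joint): Slide of the steel bar and sliding jaw, m: grows as the jaw closes; starts at 0.006 to 0.030; about 0.055 when the pad meets a block seated against the plate. The bar's free end sticks out to y = -150 mm minus this value in the jig frame.
- trigger (a joint): Trigger angle, rad: 0 = released (a spring returns it, 5 to 7 N at its middle), 0.25 = fully squeezed to the handle. One pump is a full squeeze and a full release. Once the pad presses, 22 N of grip stalls at about 15 N on the block, 40 N at about 40 N; 80 N can crush it. 20 to 30 N is plenty.
- trigger_mid (a point): Middle of the outer face (+y side) of the orange trigger, height 50 in the jig frame; released at (-90, 30), fully squeezed at (-88, 12). 28 high (z 36 to 64), 12 thick, can be pressed from x -70 to -110; nothing stands within 45 mm of its outer face.
- handle_mid (a point): Middle of the outer face (-y side) of the fixed black and orange handle, at (-90, -24.5, 50) in the jig frame; 32 high. Handle and trigger measure 54 mm over their outer faces released, 36 squeezed: one finger outside each, tool down, closing along the jig's y. The handle stays put, so centre the hand near y = -4 and the trigger-side finger does the moving.
- block: Pink rigid-foam pipe-support block, 54 (its x) x 40 (its y) x 50 mm high, about 50 g, on the bench. Origin: centre of its underside. Flat back at -y, vertical pipe channel 24 mm wide, 14 deep in its +y face; pick it across its 54 mm. Its +y starts within 35 degrees of world +y. Seated it stands at (85, 58, 18) in the jig frame, axes parallel; the jaw pushes it the last few mm.
- valve: Bystander: brass ball valve with copper tails, 100 mm long, 47 mm high, yellow handle, standing near the block. Origin: centre of its underside.
- glue: Bystander: small green glue bottle with white label and red cap, 32 mm diameter, 75 mm high, standing on the board on the sliding-jaw side near the handle. Origin: centre of its underside.
- tape: Bystander: white roll of thread tape, 54 mm diameter, 14 mm high, lying on the board behind the fixed jaw. Origin: centre of its underside.
- flux: Bystander: jar with green lid, 60 mm diameter, 50 mm high, to the right. Origin: centre of its underside.
- elbow: Bystander: copper elbow, 24 mm high, to the right. Origin: underside of its corner.
- tee: Bystander: copper tee, 24 mm high, to the right. Origin: centre of its underside.
- block_channel (a point): Point in the mouth plane of the block's pipe channel: 20 mm from the block's axis along its +y, 25 mm above its underside. It must look towards the sliding jaw.
Mind the look-alikes: they are no part of the job. Leave any purple look-alike of the block alone.

How it is judged:
On the way, in this order (a step that is already met when the one before it is completed fails the run):
1. the block stands on the board between plate and jaw, back to the plate and squarely in line with it, let go (z of block in the frame of jig between 0.014 and 0.022 m and x of block in the frame of jig between 0.07 and 0.1 m and y of block in the frame of jig between 0.052 and 0.076 m and angle between the y axis of block and the y axis of jig, either way round below 0.26 rad and angle between block's own z axis and vertical below 0.1 rad and contact force between the fingers and block below 0.2 N and linear speed of block below 0.02 m/s), for 0.2 s.
2. the jaw pad presses on the block (contact force between pad and block above 3 N), for 0.1 s.
At the end, for the whole second after the job is handed in: Block on the board, upright, square to the plate (6 deg), within 15 mm of mid-plate, channel to the sliding jaw; pad presses it with 6 to 60 N, plate feels over 4 N; fingers off the block and still squeezing the trigger (over 3 N, over 0.02 rad in) (contact force between pad and block between 6 and 60 N and contact force between plate and block above 4 N and contact force between the fingers and trigger above 3 N and value of joint trigger above 0.02 rad and contact force between the fingers and block below 0.2 N and z of block in the frame of jig between 0.014 and 0.024 m and x of block in the frame of jig between 0.07 and 0.1 m and y of block_channel in the frame of jig above 0.07 m and angle between the y axis of block and the y axis of jig, either way round below 0.1 rad and angle between block's own z axis and vertical below 0.1 rad and linear speed of block below 0.02 m/s); the arm keeps its last pose, push and grip.
It fails at once if the jaw crushes the foam block (more than 70 N) (contact force between pad and block above 70 N).
It fails at once if the bar or sliding jaw is pushed by hand instead of with the trigger (contact force between the arm and bar above 4 N).
It fails at once if the bar or sliding jaw is pushed by the fingers (contact force between the fingers and bar above 4 N).
It fails at once if something else on the bench is knocked about (distance of any of valve, glue, tape, flux, elbow, tee from where it was at the start of the episode above 0.03 m).
It also fails if it takes over 58 s, if anything falls off the work surface, if the arm or the gripper's body presses on something with over 40 N, if the wrist force passes 120 N, or if a joint passes its speed limit or range.

## Working session

There is one attempt and no reset: what is moved stays moved. The work goes in short steps, each a Python script; the robot and the scene stay as the last script left them, time stands still between calls to the robot, and variables do not carry over. Pictures are saved under pics/ and viewed, at most 10 in all, crops included, and the job is handed in when it is done.

```bash
ls; mkdir -p pics; cat > h.py <<'E'
import numpy as np, cv2
from scipy.spatial.transform import Rotation as R
from plant import ctrl
def cam2w(c,p):
    o=np.array(c["orientation"]); M=o if o.shape==(3,3) else (R.from_rotvec(o).as_matrix() if o.size==3 else R.from_quat(o).as_matrix())
    return M@np.array(p)+np.array(c["eye"])
def shot(n,f=None):
    c=ctrl.read_camera(n)
    if f: cv2.imwrite("pics/"+f,c["pixels"][:,:,::-1])
    return c
def pins(c,n,things):
    for t in things:
        for d in ctrl.pinpoint(t,n)[:3]:
            print(n,t,round(d["conf"],2),cam2w(c,d["xyz"]).round(4))
E
python3 - <<'E'
from h import *
for n in ["scene","side"]:
    c=shot(n,n+"0.png"); print(n,c["eye"],c["orientation"],c["fov_y"])
    pins(c,n,["jig","plate_face","pad_face","trigger_mid","handle_mid","block","block_channel","glue","valve"])
a=cv2.imread("pics/scene0.png");b=cv2.imread("pics/side0.png")
cv2.imwrite("pics/both0.png",cv2.resize(np.vstack([a,b]),(480,600)))
print(ctrl.get_time(),ctrl.get_eef_rot())
E
```

```text
pics
scene [ 1.22073573 -0.79783718  0.87716893] [-2.1321227  -0.74902994  0.38795013] 42.18454933939867
scene jig 0.94 [ 0.566  -0.0371 -0.0025]
scene plate_face 0.72 [ 0.6501 -0.0028  0.0475]
scene pad_face 0.78 [0.6509 0.0822 0.0501]
scene pad_face 0.57 [ 0.4013 -0.3667 -0.0011]
scene trigger_mid 0.72 [0.4914 0.0955 0.0199]
scene trigger_mid 0.49 [ 0.4765 -0.0097  0.0501]
scene handle_mid 0.68 [ 0.478  -0.0625  0.0502]
scene block 0.78 [ 0.5949  0.2446 -0.0011]
scene block 0.68 [ 0.5936  0.3565 -0.001 ]
scene block 0.67 [ 6.918e-01  3.929e-01 -4.000e-04]
scene block_channel 0.83 [0.6984 0.3766 0.0271]
scene block_channel 0.79 [0.6059 0.367  0.0234]
scene block_channel 0.74 [0.6249 0.4849 0.0283]
scene glue 0.78 [0.491  0.0984 0.0188]
scene valve 0.79 [ 0.4511  0.3681 -0.0008]
scene valve 0.33 [0.6028 0.3678 0.0274]
side [0.11568563 0.85075852 0.86275406] [-0.62515883  2.61519753 -1.21547498] 52.41601271779546
side jig 0.78 [ 0.5613 -0.0424  0.0021]
side plate_face 0.62 [ 0.6478 -0.0053  0.0437]
side pad_face 0.61 [0.6525 0.084  0.0501]
side pad_face 0.61 [ 6.146e-01 -4.076e-01 -6.000e-04]
side trigger_mid 0.58 [ 0.4787 -0.0053  0.0502]
side handle_mid 0.97 [ 0.4735 -0.0635  0.0512]
side block 0.94 [ 0.6208  0.4679 -0.0035]
side block 0.81 [ 0.6876  0.3938 -0.0025]
side block 0.71 [0.7288 0.2389 0.0018]
side block_channel 0.77 [0.6278 0.482  0.0259]
side block_channel 0.64 [0.5887 0.2621 0.0233]
side block_channel 0.62 [0.693  0.3739 0.0246]
side glue 0.58 [0.4923 0.0957 0.0147]
side valve 0.84 [4.541e-01 3.734e-01 2.000e-04]
1.0 [-3.08627877e+00 -5.86909874e-01  1.68197579e-05]
```

View pics/scene0.png

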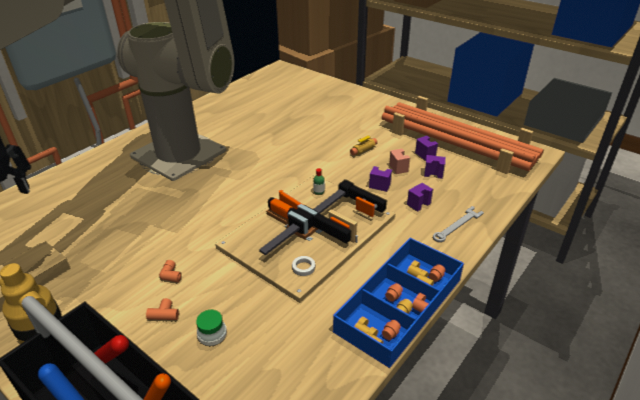

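View pics/side0.png

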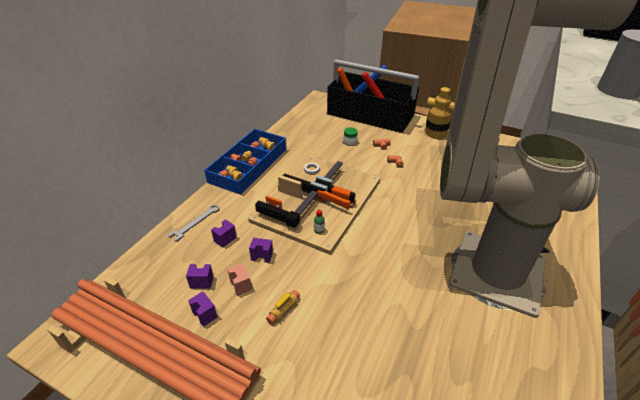

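Pink block is at scene (400,160) and side (240,280), surrounded by four purple look-alikes. The jig is roughly axis-parallel. Next I'll get close views with the wrist camera.

```bash
cat >> h.py <<'E'
def down(th):
    c,s=np.cos(th),np.sin(th)
    return R.from_matrix(np.array([[-s,c,0],[c,s,0],[0,0,-1]]).T).as_rotvec()
E
python3 - <<'E'
from h import *
for th in (0,np.pi,np.pi/2,-np.pi/2):
    for p in ([.59,.35,.3],[.648,.02,.2],[.476,-.04,.1]):
        q=ctrl.inverse_kinematics(p,down(th)); print(round(th,2),p,None if q is None else np.round(q,2))
J=["jig","plate_face","pad_face","trigger_mid","handle_mid","glue"]
for p,f in (([.56,-.03,.36],"wj.png"),([.59,.30,.36],"wb.png"),([.60,.36,.30],"wb2.png")):
    ctrl.move_ptp(p,down(-np.pi/2 if p[1]<0 else 0)); c=shot("wrist",f); print(f,c["eye"],ctrl.get_time())
    pins(c,"wrist",J if p[1]<0 else ["block","block_channel","valve"])
a=[cv2.imread("pics/"+f) for f in ("wj.png","wb.png")]
cv2.imwrite("pics/w1.png",cv2.resize(np.vstack(a),(480,600)))
E
```

```text
0 [0.59, 0.35, 0.3] [ 0.46  0.35  1.11 -0.    1.68  0.46]
0 [0.648, 0.02, 0.2] [-0.05  0.27  1.38 -0.    1.49 -0.05]
0 [0.476, -0.04, 0.1] [-0.19 -0.1   1.97 -0.    1.27 -0.19]
3.14 [0.59, 0.35, 0.3] None
3.14 [0.648, 0.02, 0.2] None
3.14 [0.476, -0.04, 0.1] None
1.57 [0.59, 0.35, 0.3] [ 0.46  0.35  1.11 -0.    1.68 -1.11]
1.57 [0.648, 0.02, 0.2] [-0.05  0.27  1.38  0.    1.49 -1.62]
1.57 [0.476, -0.04, 0.1] [-0.19 -0.1   1.97  0.    1.27 -1.76]
-1.57 [0.59, 0.35, 0.3] [ 0.46  0.35  1.11 -0.    1.68  2.03]
-1.57 [0.648, 0.02, 0.2] [-0.05  0.27  1.38 -0.    1.49  1.52]
-1.57 [0.476, -0.04, 0.1] [-0.19 -0.1   1.97 -0.    1.27  1.38]
wj.png [ 0.63160797 -0.02913426  0.50135533] 3.3333
wrist jig 0.73 [ 0.5638 -0.0402  0.0021]
wrist plate_face 0.55 [ 0.6497 -0.004   0.0423]
wrist pad_face 0.62 [ 0.452   0.367  -0.0028]
wrist pad_face 0.57 [0.6551 0.0814 0.0518]
wrist trigger_mid 0.97 [ 0.4739 -0.0087  0.0514]
wrist handle_mid 0.92 [ 0.4757 -0.063   0.0497]
wrist glue 0.76 [0.4955 0.0966 0.0171]
wb.png [0.59097024 0.37193188 0.50175815] 4.9417
wrist block 0.86 [ 0.7269  0.2377 -0.0023]
wrist block 0.83 [ 0.5931  0.2439 -0.0048]
wrist block 0.74 [ 0.6844  0.393  -0.0028]
wrist block_channel 0.98 [0.625  0.4871 0.0232]
wrist block_channel 0.88 [0.5956 0.2634 0.0216]
wrist block_channel 0.8 [0.6982 0.3726 0.0244]
wrist valve 0.9 [ 0.4541  0.3669 -0.0036]
wb2.png [0.60036714 0.43290875 0.43969722] 5.575
wrist block 0.98 [ 0.6201  0.4708 -0.0007]
wrist block 0.95 [ 0.7259  0.2376 -0.0036]
wrist block 0.9 [ 0.5905  0.3532 -0.0034]
wrist block_channel 0.9 [0.7503 0.2335 0.0274]
wrist block_channel 0.83 [0.6984 0.3706 0.023 ]
wrist block_channel 0.82 [0.593  0.2638 0.0215]
wrist valve 0.63 [0.4542 0.3637 0.0006]
```

View pics/w1.png

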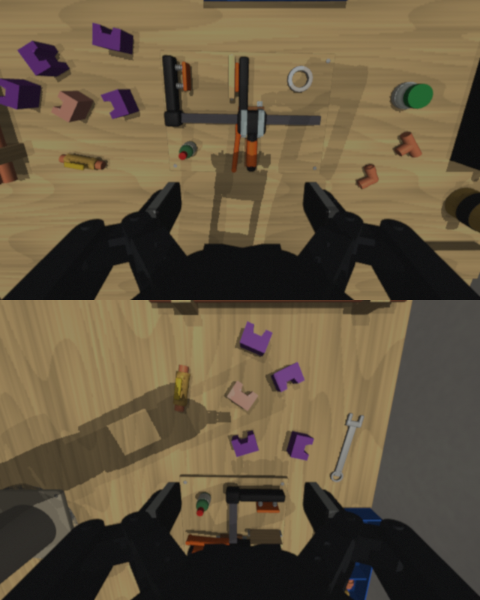

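View pics/wb2.png

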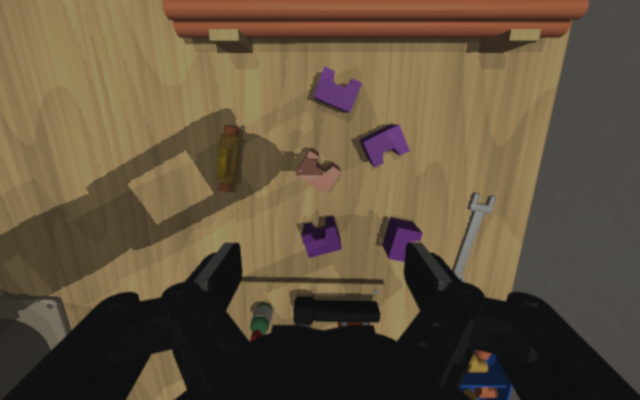

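The wrist view shows the pink block at (318,172) with its channel opening up-right, so its yaw is about -30°. I'll fit its pose against network masks in three views, and fit the jig pose from the points.

```bash
cat >> h.py <<'E'
def proj(c,P):
    o=np.array(c["orientation"]); M=R.from_rotvec(o).as_matrix() if o.size==3 else o.reshape(3,3)
    q=(np.atleast_2d(P)-c["eye"])@M; f=200/np.tan(np.radians(c["fov_y"])/2)
    return q[:,:2]/q[:,2:]*f+[c["cx"],c["cy"]]
U=np.array([[-27,-20],[27,-20],[27,20],[12,20],[12,6],[-12,6],[-12,20],[-27,20]])/1e3
def sil(c,x,y,a,z0=0,S=4):
    r=np.array([[np.cos(a),-np.sin(a)],[np.sin(a),np.cos(a)]]); p=U@r.T+[x,y]
    b=proj(c,np.c_[p,np.full(8,z0)]); t=proj(c,np.c_[p,np.full(8,z0+.05)])
    m=np.zeros((400*S,640*S),np.uint8)
    for q in [b,t]+[np.array([b[i],b[(i+1)%8],t[(i+1)%8],t[i]]) for i in range(8)]:
        cv2.fillPoly(m,[np.round((q+.5)*S).astype(int)],1)
    return cv2.resize(m.astype(np.float32),(640,400),interpolation=cv2.INTER_AREA)
def pinkmask(c,n,p):
    u=proj(c,p)[0]; best=None
    for d in ctrl.regions_of("block",n):
        m=d["mask"]; v=np.argwhere(m).mean(0)[::-1]; e=np.hypot(*(v-u))
        rgb=np.median(c["pixels"][m],0); 
        if e<15 and rgb[1]>.8*rgb[2] and (best is None or e<best[0]): best=(e,m,rgb)
    return best
def fit(ob,x0,z0=0):
    from scipy.optimize import minimize
    def cost(v):
        return sum(np.abs(sil(c,v[0]/100,v[1]/100,v[2]/5,z0)-m).sum()/m.sum() for c,m in ob)
    r=min((minimize(cost,[x0[0]*100,x0[1]*100,a*5],method="Nelder-Mead",options=dict(initial_simplex=np.array([x0[0]*100,x0[1]*100,a*5])+np.r_[np.zeros((1,3)),np.eye(3)*.6],maxiter=90)) for a in x0[2]),key=lambda r:r.fun)
    return r.x[0]/100,r.x[1]/100,np.degrees(r.x[2]/5),r.fun/len(ob)
E
python3 - <<'E'
from h import *
ob=[]
for n in ("wrist","scene","side"):
    c=shot(n); b=pinkmask(c,n,[.592,.356,.025]); print(n,None if b is None else (b[0],b[1].sum(),b[2]))
    if b: ob.append((c,b[1].astype(np.float32)))
for o in ob: print(fit([o],(.592,.356,[-.5])))
print("all",fit(ob,(.592,.356,[-.3,-.7])))
# jig fit (points averaged over views)
L=np.array([[0,0],[85,38],[-90,30],[-90,-24.5]])/1e3
W=np.array([[[.566,-.0371],[.5613,-.0424],[.5638,-.0402]],[[.6501,-.0028],[.6478,-.0053],[.6497,-.004]],
 [[.4765,-.0097],[.4787,-.0053],[.4739,-.0087]],[[.478,-.0625],[.4735,-.0635],[.4757,-.063]]])
for w in [W.mean(1)]+[W[:,i] for i in range(3)]:
    l=L-L.mean(0); v=w-w.mean(0); a=np.arctan2((l[:,0]*v[:,1]-l[:,1]*v[:,0]).sum(),(l*v).sum())
    r=np.array([[np.cos(a),-np.sin(a)],[np.sin(a),np.cos(a)]]); t=w.mean(0)-r@L.mean(0)
    print("jig",t.round(4),np.degrees(a).round(2),(L@r.T+t-w).round(4).tolist())
E
```

```text
wrist (np.float64(2.3648826864159602), np.int64(982), array([122.,  89.,  75.]))
scene (np.float64(0.4010821836263341), np.int64(404), array([105.,  66.,  54.]))
side (np.float64(0.9991128395871917), np.int64(468), array([118. ,  76.5,  60.5]))
(np.float64(0.5914319954016815), np.float64(0.35576683175933427), np.float64(-32.98122242983807), np.float64(0.10476069152355194))
(np.float64(0.5916459319130871), np.float64(0.3562752196427638), np.float64(-36.052937030656665), np.float64(0.08121906220912933))
(np.float64(0.592775665229958), np.float64(0.3535661674110838), np.float64(-35.010901549731194), np.float64(0.10950854420661926))
all (np.float64(0.5918125380178703), np.float64(0.3550503411098319), np.float64(-35.13332926692829), np.float64(0.10898325840632121))
jig [ 0.5648 -0.04  ] -1.11 [[0.0011, -0.0001], [0.0013, 0.0003], [-0.001, -0.0004], [-0.0014, 0.0002]]
jig [ 0.5664 -0.039 ] -0.21 [[0.0004, -0.0019], [0.0014, 0.0015], [-0.0, 0.001], [-0.0017, -0.0007]]
jig [ 0.5636 -0.0409] -2.22 [[0.0023, 0.0015], [0.0022, -0.0009], [-0.0038, -0.0021], [-0.0007, 0.0016]]
jig [ 0.5644 -0.0402] -0.89 [[0.0006, -0.0], [0.0002, 0.0005], [0.0009, -0.0001], [-0.0017, -0.0003]]
```

```bash
cat >> h.py <<'E'
JT=np.array([.5646,-.0400]); JA=np.radians(-1.1)
def jig(x,y,z): return [JT[0]+(x*np.cos(JA)-y*np.sin(JA))/1e3, JT[1]+(x*np.sin(JA)+y*np.cos(JA))/1e3, z/1e3]
E
python3 - <<'E'
from h import *
bx,by,th=.5917,.3552,np.radians(-34.7)
ctrl.move_ptp([bx,by,.12],down(th))
print(ctrl.move_straight([bx,by,.015],vel=.12,stop_force=10),ctrl.get_eef_pos())
ctrl.gripper_to(0.0); print("w,f",ctrl.get_grip_width(),ctrl.get_grip_force())
ctrl.move_straight([bx,by,.17],vel=.2)
ctrl.move_ptp(jig(85,66,170),down(JA))
ctrl.pause(.1)
ob=[]
for n in ("scene","side","wrist"):
    c=shot(n,n+"1.png"); b=pinkmask(c,n,jig(85,66,180))
    print(n,None if b is None else b[1].sum())
print(ctrl.get_grip_width(),ctrl.get_grip_force(),ctrl.get_eef_pos(),ctrl.get_time())
cv2.imwrite("pics/b1.png",np.hstack([cv2.imread("pics/scene1.png")[120:320,220:520],cv2.imread("pics/side1.png")[120:320,200:500]]))
E
```

```text
False [0.59255831 0.35567353 0.01629654]
w,f 0.6225225150575093 64.04724150896072
scene 537
side 346
wrist None
0.6217185779490667 63.29451531171799 [0.65087761 0.02489812 0.17003945] 10.7917
```

View pics/b1.png

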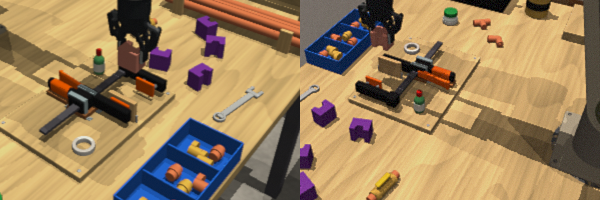

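The block is held upright between the fingers, above the gap between plate and jaw. Lowering it and letting go.

```bash
python3 - <<'E'
from h import *
ctrl.move_straight(jig(85,64,60),vel=.15)
print(ctrl.move_straight(jig(85,64,33),vel=.04,stop_force=6),ctrl.get_eef_pos(),ctrl.get_wrist_force())
ctrl.gripper_to(0.8); ctrl.pause(.25)
ctrl.move_straight(jig(85,64,170),vel=.25)
ctrl.move_ptp(jig(-90,-4,150),down(JA+np.pi/2))
ob=[]
for n in ("scene","side","wrist"):
    c=shot(n,n+"2.png"); b=pinkmask(c,n,jig(85,64,43))
    print(n,None if b is None else b[1].sum())
    pins(c,n,["pad_face","plate_face","trigger_mid","handle_mid"])
    if b: ob.append((c,b[1].astype(np.float32)))
for o in ob: print(fit([o],(*jig(85,64,0)[:2],[0]),.018))
print(jig(85,58,18),jig(85,64,18),jig(-90,30,50),jig(-90,-24.5,50),ctrl.get_time())
cv2.imwrite("pics/b2.png",np.hstack([cv2.resize(cv2.imread("pics/scene2.png")[160:290,240:410],None,fx=2,fy=2),cv2.resize(cv2.imread("pics/side2.png")[140:260,240:390],None,fx=2.166,fy=2.1666)]))
E
```

```text
True [0.6504601  0.022382   0.03428997] [-0.13755333 -0.13189435  4.46825681]
scene 281
scene pad_face 0.57 [0.6543 0.0788 0.0497]
scene plate_face 0.52 [ 0.6507 -0.0042  0.0478]
scene plate_face 0.36 [0.6516 0.0804 0.0465]
scene trigger_mid 0.73 [ 0.4768 -0.0095  0.052 ]
scene trigger_mid 0.17 [ 0.5659 -0.0368 -0.003 ]
scene handle_mid 0.73 [ 0.4771 -0.0581  0.0476]
side 335
side pad_face 0.75 [ 0.5652 -0.0392  0.0033]
side pad_face 0.6 [0.6522 0.0837 0.0521]
side plate_face 0.73 [ 0.6517 -0.0051  0.0457]
side trigger_mid 0.81 [ 0.4738 -0.0063  0.0471]
side trigger_mid 0.68 [0.6537 0.0842 0.0554]
side handle_mid 0.62 [ 0.4754 -0.0649  0.0485]
wrist None
wrist pad_face 0.91 [0.6545 0.0817 0.0566]
wrist pad_face 0.42 [0.6498 0.0205 0.0124]
wrist trigger_mid 0.66 [ 0.4717 -0.0072  0.0515]
wrist handle_mid 0.56 [ 0.4778 -0.0635  0.0505]
(np.float64(0.650283179096649), np.float64(0.03316399989713264), np.float64(-11.828540877150393), np.float64(1.154581904411316))
(np.float64(0.6528427359434599), np.float64(0.01918159505076448), np.float64(6.783405576985357), np.float64(0.16044776141643524))
[np.float64(0.6506977871895218), np.float64(0.016357528699081747), 0.018] [np.float64(0.65081297184392), np.float64(0.02235642297181161), 0.018] [np.float64(0.4751925091810427), np.float64(-0.008277758820378608), 0.05] [np.float64(0.4741462485702596), np.float64(-0.0627677151310082), 0.05] 15.9583
```

View pics/b2.png

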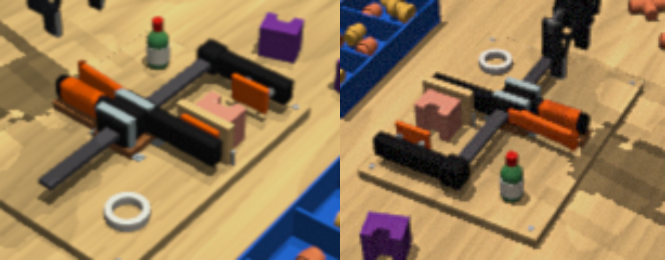

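View pics/wrist2.png

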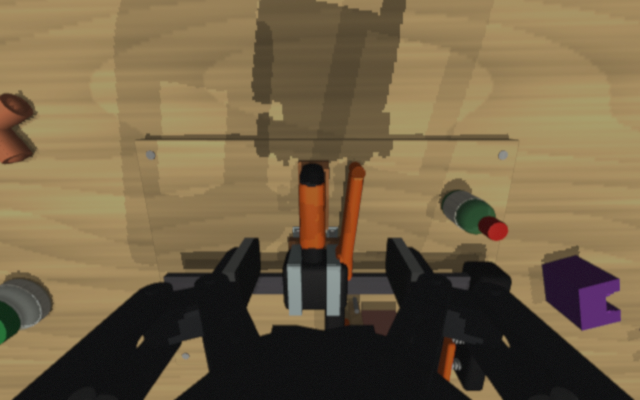

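The block stands by the plate with its channel to the jaw. Trigger at (350,220) and handle at (312,200) sit between the fingers in the wrist view. Next: go down over them and make one instrumented pump.

```bash
cat >> h.py <<'E'
def st(s=""): print(s,"w %.3f f %.1f t %.2f wf %s"%(ctrl.get_grip_width(),ctrl.get_grip_force(),ctrl.get_time(),np.round(ctrl.get_wrist_force(),1)))
def padgap():
    o=[]
    for n in ("scene","side"):
        c=shot(n)
        for d in ctrl.pinpoint("pad_face",n):
            p=cam2w(c,d["xyz"])
            if abs(p[2]-.05)<.015 and abs(p[0]-.652)<.015: o.append(round((p[1]-jig(85,38,0)[1])*1e3,1)); break
    return o
E
python3 - <<'E'
from h import *
ctrl.gripper_to(1.0)
d=down(JA+np.pi/2)
print(ctrl.move_straight(jig(-90,-6,28),vel=.15,stop_force=8,orientation=d),ctrl.get_eef_pos()); st("open")
print(padgap())
for w in (.72,.66,.6,.54,.48,.44,.42,.40):
    ctrl.gripper_to(w); st(w)
    if ctrl.get_grip_force()>25: break
print(padgap()); ctrl.gripper_to(.74); st("rel"); print(padgap())
E
```

```text
False [ 0.47528179 -0.04443169  0.02889448]
open w 1.002 f 0.0 t 17.24 wf [-0.7 -0.3 -0.1]
[np.float64(83.5), np.float64(87.1)]
0.72 w 0.719 f 3.0 t 17.81 wf [-0.5  6.7  4.6]
0.66 w 0.664 f 3.3 t 18.03 wf [0.  6.5 4.9]
0.6 w 0.601 f 4.2 t 18.26 wf [-0.7  9.5  4.9]
0.54 w 0.542 f 4.7 t 18.48 wf [-2.1  9.2  6.4]
0.48 w 0.482 f 4.9 t 18.71 wf [-2.   9.5  7.7]
0.44 w 0.439 f 8.8 t 18.93 wf [-3.4  2.   9.3]
0.42 w 0.428 f 33.9 t 19.14 wf [-4.7 -0.2 12.3]
[np.float64(75.6), np.float64(79.2)]
rel w 0.738 f 2.1 t 19.72 wf [ 1.6  3.5 -0.2]
[np.float64(76.1), np.float64(78.3)]
```

One pump brings the pad 8 mm nearer and the full squeeze is at width ≈0.428. Four more pumps, then careful ones.

```bash
python3 - <<'E'
from h import *
for i in range(4):
    ctrl.gripper_to(.80); ctrl.pause(.1)
    ctrl.gripper_to(.45); st("sq.45"); ctrl.gripper_to(.425); st("sq"); 
    if i>1: print(padgap())
ctrl.gripper_to(.80);ctrl.pause(.1); print(padgap(),ctrl.get_time())
for w in (.6,.55,.5,.47,.45,.435):
    ctrl.gripper_to(w); st(w)
    if ctrl.get_grip_force()>25: break
print(padgap())
shot("scene","scene3.png");shot("side","side3.png")
cv2.imwrite("pics/b3.png",np.hstack([cv2.resize(cv2.imread("pics/scene3.png")[160:290,240:410],None,fx=2,fy=2),cv2.resize(cv2.imread("pics/side3.png")[140:260,240:390],None,fx=2.166,fy=2.1666)]))
E
```

```text
sq.45 w 0.454 f 6.3 t 20.64 wf [-2.3  7.2  8.6]
sq w 0.428 f 24.8 t 20.86 wf [-4.7  2.8 10.4]
sq.45 w 0.454 f 6.4 t 21.77 wf [-2.6  7.8  8.6]
sq w 0.428 f 25.0 t 21.98 wf [-3.8  3.1 10.1]
sq.45 w 0.453 f 6.4 t 22.89 wf [-3.3  6.8  9.8]
sq w 0.428 f 24.9 t 23.11 wf [-4.9  3.  11.1]
[np.float64(53.4), np.float64(56.4)]
sq.45 w 0.454 f 6.4 t 24.22 wf [-3.2  8.   9.6]
sq w 0.429 f 24.9 t 24.43 wf [-4.1  2.2 11.3]
[np.float64(46.1), np.float64(51.8)]
[np.float64(47.8), np.float64(53.1)] 25.3417
0.6 w 0.600 f 4.4 t 25.65 wf [-1.3  8.7  6.6]
0.55 w 0.552 f 4.7 t 25.88 wf [-2.6  9.3  6. ]
0.5 w 0.500 f 5.0 t 26.10 wf [-2.5 10.3  7.9]
0.47 w 0.471 f 5.1 t 26.32 wf [-3.   9.6  7.7]
0.45 w 0.449 f 6.4 t 26.53 wf [-2.1  6.6  8.3]
0.435 w 0.441 f 10.3 t 26.75 wf [-4.7  4.4  9.4]
[np.float64(40.3), np.float64(42.7)]
```

View pics/b3.png

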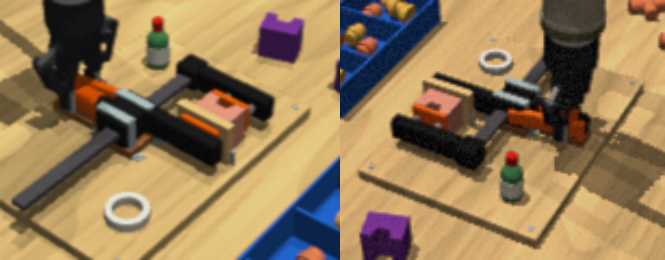

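The pad is at about 40–44 mm from the plate, at or just short of contact with the block. Next pump in small steps.

```bash
python3 - <<'E'
from h import *
ctrl.gripper_to(.425); st("full"); print(padgap())
ctrl.gripper_to(.80);ctrl.pause(.1); st("rel"); print(padgap())
for w in (.65,.6,.57,.54,.51,.48,.46,.44,.43,.42):
    ctrl.gripper_to(w); st(w)
    if ctrl.get_grip_force()>22: break
print(padgap())
E
```

```text
full w 0.432 f 25.1 t 27.27 wf [-4.3  3.5  9.5]
[np.float64(40.1), np.float64(44.5)]
rel w 0.796 f 1.9 t 27.98 wf [ 2.3  3.4 -2.3]
[np.float64(41.0), np.float64(45.8)]
0.65 w 0.651 f 3.9 t 28.46 wf [-1.5  8.3  4.2]
0.6 w 0.603 f 5.3 t 28.68 wf [-2.  10.8  6.9]
0.57 w 0.574 f 5.9 t 28.90 wf [-2.2 11.7  8.1]
0.54 w 0.541 f 6.4 t 29.12 wf [-2.1 12.3  8.9]
0.51 w 0.512 f 6.8 t 29.33 wf [-2.5 13.6  9.4]
0.48 w 0.483 f 7.4 t 29.55 wf [-3.2 14.1 10.4]
0.46 w 0.462 f 10.6 t 29.77 wf [-5.1  9.7 12.1]
0.44 w 0.445 f 13.9 t 29.98 wf [-5.2  5.  13.3]
0.43 w 0.432 f 18.8 t 30.20 wf [-6.2  3.7 13. ]
0.42 w 0.424 f 34.0 t 30.42 wf [-6.1  2.4 14.4]
[np.float64(40.6), np.float64(44.9)]
```

```bash
python3 - <<'E'
from h import *
st(); c=shot("scene","scene4.png")
ys=np.arange(-130,-250,-1.)
for f in ("scene0","scene2","scene3","scene4"):
    g=cv2.cvtColor(cv2.imread(f"pics/{f}.png"),cv2.COLOR_BGR2GRAY).astype(np.float32)
    for z in (50,):
        prof=0
        for x in (-5,0,5):
            uv=proj(c,np.array([jig(x,y,z) for y in ys])).astype(np.float32)
            prof=prof+cv2.remap(g,uv[:,:1].copy(),uv[:,1:].copy(),cv2.INTER_LINEAR)[:,0]/3
        k=np.convolve(prof,np.r_[np.ones(4),-np.ones(4)],"same")
        t=(prof[:10].mean()+75)/2
        print(f,"max grad y",ys[5:-5][np.argmax(k[5:-5])],prof[::6].astype(int).tolist())
m=cv2.imread("pics/scene4.png")
cv2.imwrite("pics/b4.png",cv2.resize(m[180:275,240:400],(800,475),interpolation=cv2.INTER_CUBIC))
E
```

```text
w 0.436 f 34.0 t 30.62 wf [-6.8  2.4 15.3]
scene0 max grad y -164.0 [74, 73, 73, 73, 73, 44, 149, 166, 166, 166, 167, 167, 168, 165, 69, 90, 173, 185, 184, 184]
scene2 max grad y -221.0 [67, 67, 67, 68, 69, 43, 134, 149, 149, 149, 150, 151, 151, 149, 72, 95, 167, 166, 166, 165]
scene3 max grad y -221.0 [79, 78, 78, 78, 79, 78, 78, 78, 77, 78, 78, 78, 59, 120, 73, 95, 169, 192, 192, 193]
scene4 max grad y -221.0 [78, 78, 78, 78, 78, 78, 78, 78, 77, 78, 77, 78, 77, 58, 55, 96, 167, 191, 192, 192]
```

View pics/b4.png

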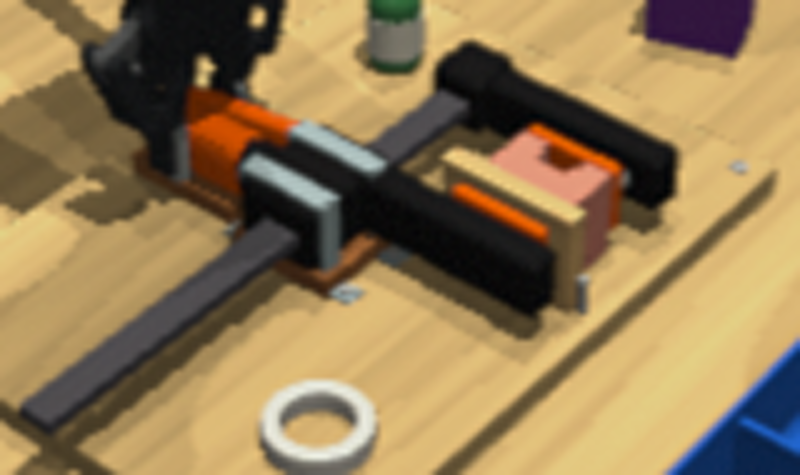

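```bash
python3 - <<'E'
from h import *
c=shot("scene")
for f,a in (("scene0",-150),("scene2",-150),("scene3",-194),("scene4",-198)):
    g=cv2.cvtColor(cv2.imread(f"pics/{f}.png"),cv2.COLOR_BGR2GRAY).astype(np.float32)
    ys=np.arange(a,a-20,-1.); prof=0
    for x in (-6,-3,0,3,6):
        uv=proj(c,np.array([jig(x,y,50) for y in ys])).astype(np.float32)
        prof=prof+cv2.remap(g,uv[:,:1].copy(),uv[:,1:].copy(),cv2.INTER_LINEAR)[:,0]/5
    print(f,a,prof.astype(int).tolist())
st(); print(padgap(),padgap())
E
```

```text
scene0 -150 [73, 73, 73, 74, 74, 72, 70, 65, 58, 50, 47, 49, 62, 84, 110, 133, 150, 160, 164, 165]
scene2 -150 [69, 68, 68, 69, 69, 68, 65, 61, 55, 48, 46, 47, 58, 77, 99, 120, 135, 144, 148, 149]
scene3 -194 [77, 77, 78, 78, 78, 77, 74, 68, 59, 50, 50, 60, 77, 100, 119, 130, 127, 113, 97, 83]
scene4 -198 [77, 77, 77, 78, 77, 77, 77, 76, 74, 67, 59, 49, 41, 40, 42, 48, 54, 58, 61, 63]
 w 0.427 f 34.0 t 30.72 wf [-6.9  2.3 14.4]
[np.float64(40.8), np.float64(40.9)] [np.float64(42.0), np.float64(40.6)]
```

The bar moved about 50 mm, so the pad is pushed in roughly 3–6 mm. I'll make one more measured squeeze to centre the grip in the snug range.

```bash
python3 - <<'E'
from h import *
def edge():
    c=shot("scene"); g=cv2.cvtColor(c["pixels"],cv2.COLOR_RGB2GRAY).astype(np.float32)
    ys=np.arange(-185,-225,-.25); p=0
    for x in (-6,-3,0,3,6):
        uv=proj(c,np.array([jig(x,y,50) for y in ys])).astype(np.float32)
        p=p+cv2.remap(g,uv[:,:1].copy(),uv[:,1:].copy(),cv2.INTER_LINEAR)[:,0]/5
    return ys[np.argmax(p<63)]
print("edge",edge())
ctrl.gripper_to(.80);ctrl.pause(.1); st("rel"); print(edge())
for w in (.65,.6,.55,.52,.49,.47,.455,.445,.435):
    ctrl.gripper_to(w); e=edge(); st((w,e))
    if ctrl.get_grip_force()>26 or e<-213.5: break
ctrl.pause(.5); st(edge())
E
```

```text
edge -207.75
rel w 0.801 f 1.9 t 31.68 wf [ 1.6  3.7 -3. ]
-207.75
(0.65, np.float64(-208.5)) w 0.649 f 6.0 t 32.06 wf [-0.5 11.9  4.9]
(0.6, np.float64(-209.0)) w 0.603 f 7.6 t 32.33 wf [-1.5 14.8  9.2]
(0.55, np.float64(-209.75)) w 0.554 f 8.9 t 32.61 wf [-3.4 17.5 11.3]
(0.52, np.float64(-210.0)) w 0.521 f 9.5 t 32.88 wf [-3.  18.5 12.1]
(0.49, np.float64(-210.75)) w 0.494 f 11.7 t 33.14 wf [-4.2 16.6 13.5]
(0.47, np.float64(-211.25)) w 0.472 f 15.0 t 33.41 wf [-6.  12.2 15.4]
(0.455, np.float64(-212.0)) w 0.465 f 17.5 t 33.67 wf [-7.1  9.8 16.4]
(0.445, np.float64(-212.25)) w 0.450 f 19.1 t 33.94 wf [-8.   8.3 16.3]
(0.435, np.float64(-212.75)) w 0.443 f 20.7 t 34.21 wf [-8.8  4.8 17.9]
-212.75 w 0.442 f 20.7 t 34.76 wf [-8.3  4.7 17.4]
```

```bash
python3 - <<'E'
from h import *
for n in ("scene","side"):
    c=shot(n,n+"5.png")
    pins(c,n,["block_channel","glue","tape"])
cv2.imwrite("pics/b5.png",np.hstack([cv2.resize(cv2.imread("pics/scene5.png")[170:270,300:400],(400,400)),cv2.resize(cv2.imread("pics/side5.png")[160:240,240:320],(400,400))]))
print(jig(85,78,43)); st()
E
```

```text
scene block_channel 0.74 [0.652  0.0345 0.0403]
scene block_channel 0.74 [ 0.4736 -0.0244  0.0487]
scene block_channel 0.73 [0.5946 0.2658 0.0258]
scene glue 0.69 [0.4946 0.098  0.0182]
scene tape 0.66 [ 0.6486 -0.1573  0.0175]
side block_channel 0.97 [0.7472 0.2343 0.0248]
side block_channel 0.79 [0.6255 0.4818 0.0273]
side block_channel 0.67 [0.6948 0.3727 0.0266]
side glue 0.65 [0.4925 0.0965 0.0184]
side glue 0.31 [ 0.475  -0.0264  0.0485]
side tape 0.59 [ 0.65   -0.1541  0.0183]
[np.float64(0.6510817360375155), np.float64(0.03635384294151462), 0.043]
 w 0.441 f 20.7 t 35.16 wf [-8.   5.4 17.7]
```

View pics/b5.png

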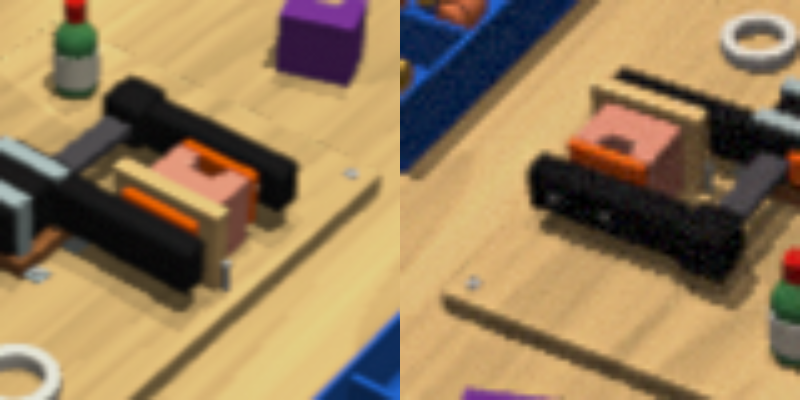

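Both views show the block clamped squarely between plate and pad, with the channel to the jaw and the measured channel point within about 3 mm of where it should be. Handing in.

```bash
python3 -c "
from h import *
print(ctrl.sign_off())"
```

```text
the job is handed in; nothing more can be done
None
```

I handed the job in with the pink block clamped square against the plate and its channel to the jaw; the trigger is still squeezed at about 21 N, and the pad is pushed in an estimated 8–11 mm (about 20–27 N). The hand-in returned no verdict.

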